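# Press two glued splices with the roller of a tilting gluing board

### The arm

A 6-joint arm with a two-finger parallel gripper is mounted at the origin on the work surface. World frame = base frame: x ahead of the robot, y to its left, z up, the work surface at z = 0. Lengths are in mm, angles in rad, forces in N, time in s.
With the tool pointing down it reaches from about 375 to 925 mm from the base axis. Payload 5.7 kg.
Tool frame: the origin (TCP) lies midway between the tips of the shut fingers; the grasp point (between the pads) lies 19 mm behind it; z points along the fingers, y is the line along which they close (so a half turn about z gives the same grasp; the last joint's range is limited). The gripper opens to 88 mm and grips with 3 to 60 N. Pads are 20 mm wide; open, the fingers measure 115 mm over their backs; the gripper's body (75 mm by 178 mm) begins 61 mm behind the grasp point.
Start: joints at [1.089, 0.359, 1.51, -0, 1.272, -0.115], TCP at [215.168, 560.058, 222.623] pointing down, gripper open.
Joint ranges: [-2.97, 2.97], [-1.01, 2.36], [0.21, 2.38], [-0.96, 4.11], [0.2, 2.71], [-2.98, 2.98]. Speed limits (rad/s): [2.39, 2.39, 3.14, 3.14, 3.14, 3.14].

### API

Orientations are given as a unit quaternion [x, y, z, w].
In Python, from plant import get_state, imaging, bot gives the robot as it stands.
- The arm moves only by the tool jog_arm, never from a script. Its argument "plan" is a list of rows, each an object of numbers: "dx", "dy", "dz": the shift along the tool's x, y, z scaled (see below); "ax", "ay", "az": the turn, a rotation vector about the tool's x, y, z scaled (see below); "hand": the opening, from -1 (shut) to 1 (fully open). In form: [{"dx": .., "dy": .., "dz": .., "ax": .., "ay": .., "az": .., "hand": ..}, ...]. A call has 1 to 12 rows; each row is the pose to reach, as a shift and turn from the pose commanded when the call began, along the tool's axes at that moment; what a row does not reach only later rows make up. The controller multiplies each number of a shift by 0.3 m and each number of a turn by 120 degrees. A row lasts 1/10 s, in which the tool goes at most 50 mm and 8.59 degrees, less where a joint would pass 70% of its speed; a pose out of reach is approached as far as the arm can. A call with a number of a shift or a turn outside -1 to 1 is refused whole. A call with a gripper value outside its range is refused whole. The fingers move at their own pace and stop on an object; "force" is the grip in N (left out, the last holds). Time passes only in rows, so rows that repeat a pose let the fingers close. It gives the time, the measured TCP pose, the force, the opening and the grip force at its end, in the units of the state.
- get_state(): the state, without advancing time (a new reading comes with each control period).
- imaging.grab_frame(name): name is "scene" or "top" or "wrist"; returns a dict with "image" (384x512x3 uint8, blue, green, red), "camera_matrix" (3x3 intrinsics, pixels), "R" (3x3) and "t" (3): a world point X has camera coordinates R X + t. Camera axes: x right, y down, z forward; pixel columns grow to the right and rows downward; lengths in mm; the calibration is good to about 2 mm. A picture is of the moment at which its call begins. There is no depth.
- bot.hand_in(): hands the job in; it is judged then, once.
Trained networks look in the newest picture that a camera, given by its name, has taken for a name from the list of things; names that differ only in an ending like _2 or _b are one class to them, and where a whole thing is asked for, a point or a joint stands for the part that bears it (a point fixed in the world has none). Each returns a list of dicts, best first, with "confidence" (0 to 1); they miss things now and then, are a little off and sometimes report something else, mostly with a low value. They report only what shows in the picture. A call takes as long as a camera call. They do not tell look-alikes from the thing itself.
- imaging.look_for(camera, query): "bbox" ([left, top, right, bottom] in pixels, round what is visible of it).
- imaging.masks_of(camera, query): "mask" (384x512 bool, what is visible of it) and "bbox" ([left, top, right, bottom] in pixels, round what is visible of it).
The state is a dict: "clock": time; "q": joint angles; "qvel": joint speeds; "effort": joint torques, N m; "position": TCP position; "tcp_rot": TCP orientation; "wrist_force": force on the tool from outside, world axes, zero at the start; "moment": the same for the moment, N m; "gripper_width": opening from 0.0 (shut) to 1.0 (fully open); "grip_force": force on a finger pad.
Only numpy, scipy, OpenCV 4.12 (cv2) and the standard library are available. Lean on these libraries where they do the work, as an engineer would, in place of code of your own. Each camera call takes 0.05 s, during which the arm holds its last target. There are 200 camera calls.

### The job

Press the two freshly glued splices on the hinged gluing board: take the board by its bar handle and, only by tilting it, roll the steel roller along the channel until it rests centred on the dark splice strip nearer the hinge, keep it there for three seconds, then bring it back to rest centred on the strip nearer the handle and keep it there for five seconds. The program finishes while holding: the gripper still holds the board up by its handle, near level, with the roller lying still on that strip. Roll gently, never above 0.25 m/s and without banging into the channel's ends; do not touch the roller or the strips' metal clips, keep the roller in the channel, and leave the jar, the bottle and the file where they are.

Things in the scene. Friction and masses are not known exactly. Their poses are not given: they have to be found in the camera images.
- stand: fixed plywood stand of the gluing board, base plate 190 x 370 x 12 mm; its place and yaw differ each time. Origin on the work surface under the channel's middle line. Its y axis runs level along the board from the handle end to the hinge end, its x axis parallel to the hinge, z up. The hinge axis is at y = +225 mm, z = 100 mm in this frame.
- board (a joint): tilt of the board about its hinge, rad: 0 = level, positive = handle end up (roller runs to the hinge); -0.10 (start, handle end down on a rubber rest) to +0.10. Free hinge: let go, it drops onto the rest. Board with handle 0.6 kg nominal; lifting at the handle takes 3 to 6 N. 1 mm at the handle = 2.2 mrad.
- hinge (a point): point on the hinge axis in the channel's middle line, level with the plywood deck's upper face. Frame turns with the board: y along the board away from the handle, z out of the deck; a channel point lies at y = -u, u its distance from the hinge. Roller's axis can be at u = 52 to 313 mm. Channel 120 mm wide, ends walled, between side fences 12 mm thick, 40 mm high.
- handle (a point): centre of the handle: round steel bar, 14 mm diameter, 110 mm long, parallel to the hinge, in the plane of the deck's upper face, 450 mm from the hinge and 93 mm beyond the near end stop; its centre starts 55 mm above the work surface. Two 12 mm rods 43 mm either side of its middle carry it. Axes as hinge. Grasp its middle from above, closing along the board.
- mark_hinge (a point): where the roller's centre must be for the first pressing: 32 mm above the middle of the splice strip nearer the hinge, a dark wooden strip (20 mm wide along the board, 0.8 mm veneer, no bump for the roller) across the channel, 90 to 140 mm from the hinge, different each time. An aluminium clip, 20 mm wide, on each side fence shows its place. Axes as hinge; turns with the board.
- mark_handle (a point): the same for the second pressing, and where the roller must finally lie: the splice strip nearer the handle, 200 to 250 mm from the hinge, different each time.
- splice_hinge: the strip nearer the hinge with its two aluminium clips, one part clamped on the fences (stiff); origin on the deck's upper face in the middle of the strip, axes as hinge.
- splice_handle: the strip nearer the handle with its two aluminium clips, likewise.
- roller: steel roller with domed ends, radius 32 mm, 114 mm long, 0.4 kg nominal (0.28 to 0.55). Origin at its centre, x axis = rolling axis. Rolls without slip: about 6.7 m/s2 per rad of tilt; low rolling resistance: stays put only within about 0.012 rad (0.010 to 0.016) of level, and coasts some 60 mm from 0.1 m/s. At the start it rests against the near end stop, 313 mm from the hinge.
- paint_jar: bystander: black paint bottle with a paper label, 52 mm diameter, 100 mm high, standing beyond the board; origin at the centre of its underside.
- glue_bottle: bystander: white glue bottle, 48 mm diameter, 130 mm high, standing beyond the board; origin at the centre of its underside.
- file: bystander: hand tool with a wooden handle, lying on the robot's side of the board; origin at the middle of its underside.
Not all that is in view belongs to the job. Leave any purple look-alike of the roller alone.

How it is judged:
By the outcome, as a careful person would: the job done as asked, in the order asked, and still so for the second after the job is handed in, while the arm keeps its last pose, push and grip.
It also fails if it takes over 59 s, if anything falls off the work surface, if the arm or the gripper's body presses on something with over 40 N, if the wrist force passes 120 N, or if a joint passes its speed limit or range.

## Working session

There is one attempt and no reset: what is moved stays moved. The work goes in short steps, Python scripts to look and compute and a tool call to move; the robot and the scene stay as the last step left them, time stands still between calls to the robot, and variables do not carry over. Pictures are saved under pics/ and viewed, at most 10 in all, crops included, and the job is handed in when it is done.

Besides the shell and the picture viewer there is one more tool, called after "Request:" as name(argument=value, ...), one argument or row to a line, values as JSON. jog_arm: Moves the arm, as the interface text tells. Shifts and turns lie within -1 to 1; 1 stands for 0.3 m of shift or 120 degrees of turn. Its arguments: {"type":"object","properties":{"plan":{"type":"array","items":{"type":"object","properties":{"dx":{"type":"number","minimum":-1,"maximum":1},"dy":{"type":"number","minimum":-1,"maximum":1},"dz":{"type":"number","minimum":-1,"maximum":1},"ax":{"type":"number","minimum":-1,"maximum":1},"ay":{"type":"number","minimum":-1,"maximum":1},"az":{"type":"number","minimum":-1,"maximum":1},"hand":{"type":"number"}}}},"force":{"type":"number"}},"required":["plan"]}

```bash
mkdir -p pics; ls
python3 - <<'E'
from plant import get_state, imaging, bot
import cv2,numpy as np
s=get_state();print(s)
ims=[]
for n in("scene","top"):
    f=imaging.grab_frame(n);ims.append(f["image"]);np.savez(n+".npz",**f)
    print(n,f["camera_matrix"].tolist(),np.round(f["R"],3).tolist(),f["t"])
    for q in("stand","roller","handle","splice_hinge","splice_handle","paint_jar","glue_bottle","file"):
        print(q,[(np.round(d["bbox"]).tolist(),round(d["confidence"],2)) for d in imaging.look_for(n,q)][:4])
    cv2.imwrite(f"pics/{n}0.png",cv2.resize(f["image"],(800,600)))
E
```

```text
pics
{'clock': 0.0, 'q': array([ 1.08890771e+00,  3.59485897e-01,  1.51138506e+00,  3.01984077e-06,
        1.27248046e+00, -1.15116900e-01]), 'qvel': array([-0.00034862, -0.00074528,  0.00025553, -0.00044578,  0.00088692,
        0.00011595]), 'effort': array([ 3.09226569e-03, -5.15399730e+01, -2.70728678e+01,  6.77415705e-02,
        3.54254188e-02, -2.02591295e-04]), 'position': array([214.87114998, 559.50156619, 221.83898224]), 'tcp_rot': array([ 1.82360065e-01,  9.83231424e-01, -8.40068116e-04, -2.59995616e-04]), 'wrist_force': array([ 0.80164654, -0.1912308 ,  0.29965189]), 'moment': array([-0.01729382, -0.01822927,  0.04183588]), 'grip_force': 0.0, 'gripper_width': 1.0023244756481093}
scene [[445.110292294247, 0.0, 252.61309792271322], [0.0, 445.110292294247, 197.27161880691253], [0.0, 0.0, 1.0]] [[-0.506, 0.862, 0.002], [0.723, 0.426, -0.544], [-0.47, -0.274, -0.839]] [ 358.65915224 -344.84770899 1574.58460343]
stand [([199.0, 150.0, 377.0, 256.0], 0.72), ([203.0, 151.0, 367.0, 227.0], 0.17)]
roller [([216.0, 121.0, 246.0, 154.0], 0.97), ([181.0, 208.0, 210.0, 242.0], 0.94), 
[... 440 characters left out ...]
31045, 194.97393855002056], [0.0, 0.0, 1.0]] [[-0.024, -1.0, -0.011], [-0.992, 0.025, -0.123], [0.123, 0.007, -0.992]] [ -53.03771984  594.01474543 1100.4994458 ]
stand [([143.0, 189.0, 336.0, 279.0], 0.62)]
roller [([321.0, 255.0, 361.0, 288.0], 0.92), ([266.0, 195.0, 298.0, 241.0], 0.82), ([376.0, 207.0, 418.0, 236.0], 0.69)]
handle [([149.0, 188.0, 337.0, 268.0], 0.73)]
splice_hinge [([192.0, 200.0, 212.0, 264.0], 0.89)]
splice_handle [([247.0, 189.0, 269.0, 255.0], 0.69)]
paint_jar [([247.0, 188.0, 269.0, 255.0], 0.73), ([247.0, 155.0, 267.0, 181.0], 0.58)]
glue_bottle [([184.0, 154.0, 209.0, 177.0], 0.92), ([149.0, 189.0, 334.0, 270.0], 0.19)]
file [([230.0, 278.0, 273.0, 290.0], 0.74)]
```

View pics/scene0.png

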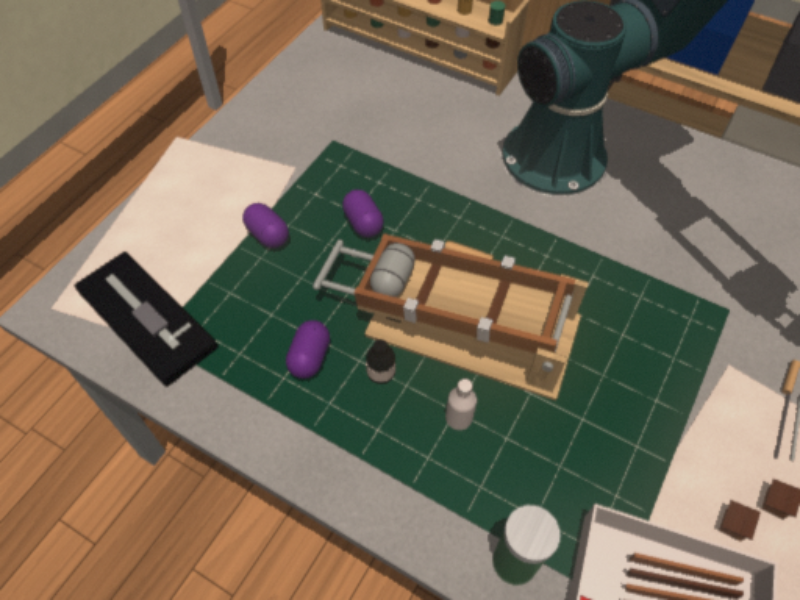

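View pics/top0.png

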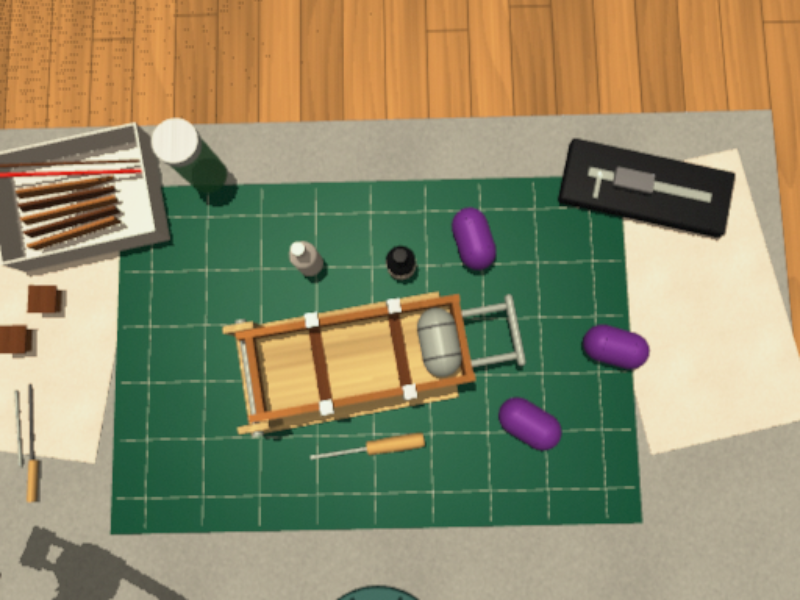

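The top view shows the board, with its handle bar at about (514,330), the grey steel roller at (440,342), and strips at x≈318 and x≈402 with white clips. There are three purple decoys at (473,238), (616,346) and (530,424). The candidates for the roller are the grey one plus these three, and grey in the channel is the right one. The only handle bar is the one at (514,330). Next I'll take one close crop to pick model points.

Run:
```python
import cv2,numpy as np
a=np.load("top.npz")["image"][180:285,140:345]; b=np.load("scene.npz")["image"][145:260,195:380]
cv2.imwrite("pics/topc.png",cv2.resize(a,None,fx=3.9,fy=3.9,interpolation=cv2.INTER_CUBIC))
cv2.imwrite("pics/scenec.png",cv2.resize(b,None,fx=4,fy=4,interpolation=cv2.INTER_CUBIC))
```

```text
(no output)
```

View pics/topc.png

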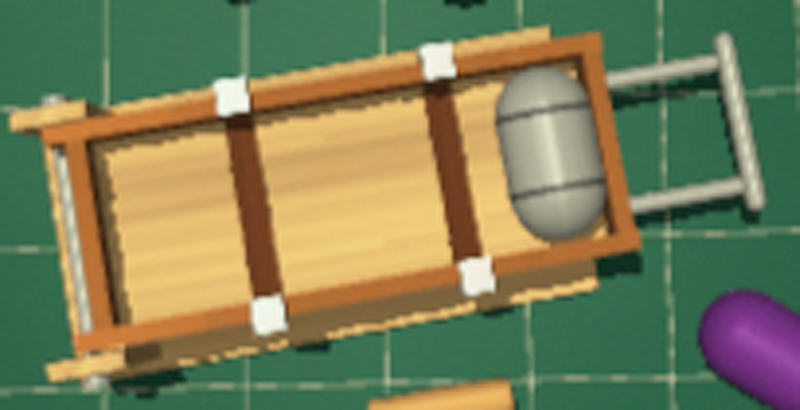

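View pics/scenec.png

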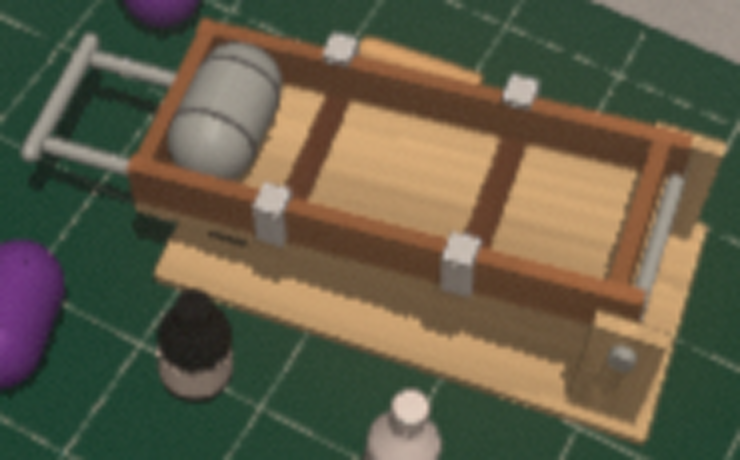

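```bash
cat > geo.py <<'E'
import numpy as np
def P(pose,tilt,X):
    """board-frame points (hinge origin) -> world"""
    x,y,yaw=pose; X=np.atleast_2d(X).astype(float); c,s=np.cos(tilt),np.sin(tilt)
    # tilt>0: handle (y<0) goes up
    Y=X[:,1]*c+X[:,2]*s; Z=-X[:,1]*s+X[:,2]*c
    L=np.c_[X[:,0],225+Y,100+Z]; cy,sy=np.cos(yaw),np.sin(yaw)
    return np.c_[x+cy*L[:,0]-sy*L[:,1], y+sy*L[:,0]+cy*L[:,1], L[:,2]]
def proj(f,W):
    C=W@f["R"].T+f["t"]; p=C@f["camera_matrix"].T; return p[:,:2]/p[:,2:]
E
cat > fit.py <<'E'
import numpy as np
from scipy.optimize import least_squares
from geo import *
F={n:dict(np.load(n+".npz")) for n in("top","scene")}
pts=lambda c,o,k: (np.array(c)+.5)/k-.5+o
T=pts([(723,37),(757,207),(600,36),(639,243),(43,135),(80,349),(232,97),(268,314),(437,61),(477,276),(242,140),(267,290),(439,90),(468,250)],(140,180),3.9)
S=pts([(33,152),(90,40),(134,168),(207,24),(643,300),(690,138),(461,247),(520,87),(273,198),(340,46),(483,240),(510,145),(305,190),(333,100)],(195,145),4)
def res(v):
    x,y,yaw,u1,u2,zc=v[:6]; r=[]
    for i,(n,M) in enumerate((("top",T),("scene",S))):
        k=v[6+4*i:10+4*i]
        B=[(55,-450,0),(-55,-450,0),(72,-357,40),(-72,-357,40),(72,-8,40),(-72,-8,40),(66,-u1,zc),(-66,-u1,zc),(66,-u2,zc),(-66,-u2,zc),
           (k[0],-u1,.8),(k[1],-u1,.8),(k[2],-u2,.8),(k[3],-u2,.8)]
        r.append(proj(F[n],P((x,y,yaw),-.1,B))-M)
    return np.concatenate(r).ravel()
s=least_squares(res,[620,0,.1,115,225,42]+[40,-40]*4,loss="soft_l1")
print(np.round(s.x,3),s.cost); print(np.round(res(s.x).reshape(2,14,2),1).tolist())
h=P(s.x[:3],-.1,[(0,-450,0)]);print("handle",h,"level",P(s.x[:3],0,[(0,-450,0)]),"hinge",P(s.x[:3],0,[(0,0,0)]))
np.save("fit.npy",s.x)
E
python3 fit.py
```

```text
[ 5.07851e+02 -2.29740e+01  1.61000e-01  1.19030e+02  2.52584e+02
  5.02830e+01  4.62370e+01 -5.39050e+01  5.63730e+01 -5.23530e+01
  2.90650e+01 -5.51940e+01  2.62770e+01 -5.64360e+01] 28.163944941917293
[[[-0.8, 1.5], [-1.1, -1.6], [-1.9, -0.9], [-0.9, 1.6], [3.8, -2.5], [3.3, 0.7], [0.2, 1.3], [-0.1, -1.3], [0.6, 1.4], [0.0, -1.7], [0.1, -0.0], [0.1, -0.0], [-0.4, 0.1], [-0.3, 0.1]], [[0.3, 0.4], [1.0, 1.0], [-0.3, 0.5], [0.5, -1.0], [-4.0, 0.3], [-2.7, -1.6], [0.7, -1.4], [-0.0, 1.1], [0.4, -1.6], [-0.3, 0.6], [-1.1, -0.3], [0.7, 0.2], [-1.5, -0.4], [1.1, 0.3]]]
handle [[ 543.46344388 -242.86030674   55.07496251]] level [[ 543.82286116 -245.07951562  100.        ]] hinge [[471.8794727 199.1323132 100.       ]]
```

```bash
sed -i 's/x,y,yaw,u1,u2,zc=v\[:6\]; r=\[\]/x,y,yaw,u1,u2=v[:5]; zc=42; hx,wx,cx,fy=v[14:18]; r=[]/; s/(55,-450,0),(-55,-450,0),(72,-357,40),(-72,-357,40),(72,-8,40),(-72,-8,40),(66,-u1,zc),(-66,-u1,zc),(66,-u2,zc),(-66,-u2,zc)/(hx,-450,0),(-hx,-450,0),(wx,-357,40),(-wx,-357,40),(wx,fy,40),(-wx,fy,40),(cx,-u1,zc),(-cx,-u1,zc),(cx,-u2,zc),(-cx,-u2,zc)/; s/\[40,-40\]\*4/[40,-40]*4+[55,72,66,-8]/; s/,115,225,42\]/,115,225,0]/' fit.py; python3 fit.py
```

```text
[ 5.07739e+02 -2.54700e+01  1.62000e-01  1.16673e+02  2.50684e+02
  2.32950e+01  4.68750e+01 -5.32490e+01  5.68130e+01 -5.18880e+01
  2.99000e+01 -5.43460e+01  2.70360e+01 -5.57330e+01  5.78080e+01
  6.84440e+01  6.99980e+01  3.12600e+00] 7.857067256321598
[[[-0.1, 0.4], [0.0, -0.7], [-0.7, 0.4], [-0.2, 0.1], [0.4, -0.2], [-0.5, 0.3], [0.2, 0.4], [0.4, 0.6], [0.3, 0.4], [0.3, 0.1], [0.1, -0.0], [0.2, -0.0], [-0.3, 0.0], [-0.1, 0.0]], [[-0.8, 0.8], [0.7, 0.0], [-0.5, -0.8], [-0.7, -0.5], [-0.2, -0.2], [0.2, -0.2], [0.3, 1.3], [0.3, 1.6], [-0.0, 1.0], [0.1, 1.2], [-1.1, -0.3], [0.7, 0.2], [-1.7, -0.4], [0.9, 0.3]]]
handle [[ 543.65700087 -245.30745899   55.07496251]] level [[ 544.01950385 -247.52616592  100.        ]] hinge [[471.45846015 196.58518829 100.        ]]
```

The board fit is good to about 1 px, giving strips at u≈117 and u≈250 and the handle at (544,-245,55). I'll move above the handle.

Request:
jog_arm(
  plan=[
    {"dx": -1,"dy": -1,"hand": 1},
    {"dx": -1,"dy": -1,"hand": 1},
    {"dx": -1,"dy": -1,"hand": 1},
    {"dx": -1,"dy": -1,"hand": 1},
    {"dx": -1,"dy": -1,"hand": 1},
    {"dx": -1,"dy": -1,"hand": 1},
    {"dx": -1,"dy": -1,"hand": 1},
    {"dx": -1,"dy": -1,"hand": 1},
    {"dx": -1,"dy": -1,"hand": 1},
    {"dx": -1,"dy": -1,"hand": 1},
  ],
  force=25,
)

```text
schema error: expected keys dx, dy, dz, ax, ay, az, hand
```

Request:
jog_arm(
  plan=[
    {"dx": -0.983,"dy": -1,"az": -0.2525,"hand": 1},
    {"dx": -0.983,"dy": -1,"az": -0.2525,"hand": 1},
    {"dx": -0.983,"dy": -1,"az": -0.2525,"hand": 1},
    {"dx": -0.983,"dy": -1,"az": -0.2525,"hand": 1},
    {"dx": -0.983,"dy": -1,"az": -0.2525,"hand": 1},
    {"dx": -0.983,"dy": -1,"az": -0.2525,"hand": 1},
    {"dx": -0.983,"dy": -1,"az": -0.2525,"hand": 1},
    {"dx": -0.983,"dy": -1,"az": -0.2525,"hand": 1},
    {"dx": -0.983,"dy": -1,"az": -0.2525,"hand": 1},
    {"dx": -0.983,"dy": -1,"az": -0.2525,"hand": 1},
    {"dx": -0.983,"dy": -1,"az": -0.2525,"hand": 1},
  ],
)

```text
schema error: expected keys dx, dy, dz, ax, ay, az, hand
```

```bash
cat > off.py <<'E'
from plant import get_state, imaging
import numpy as np,cv2
from scipy.spatial.transform import Rotation as R
from geo import *
v=np.load("fit.npy"); s=get_state()
M=R.from_quat(s["tcp_rot"]).as_matrix(); h=P(v[:3],-.1,[(0,-450,0)])[0]
print(s["clock"],s["position"],s["q"].round(3)); print(M.round(4)); print("tool shift to TCP 19 under handle /300:",(M.T@(h-[0,0,19]-s["position"]))/300)
print("want y",np.degrees(np.pi/2+v[2]),"have",np.degrees(np.arctan2(M[1,1],M[0,1])))
E
python3 off.py
python3 - <<'E'
from off import *
f=imaging.grab_frame("wrist"); im=f["image"].copy()
B=[(55,-450,0),(-55,-450,0),(0,-450,0),(72,-357,40),(-72,-357,40),(60,-v[4],.8),(-60,-v[4],.8)]
for p in proj(f,P(v[:3],-.1,B)): cv2.circle(im,tuple(np.int32(p)),3,(0,0,255),1)
cv2.imwrite("pics/w1.png",im); np.savez("wrist.npz",**f)
E
```

```text
0.9 [215.17922477 560.06885244 222.64965756] [ 1.089  0.359  1.51  -0.     1.273 -0.115]
[[-9.335e-01  3.586e-01  0.000e+00]
 [ 3.586e-01  9.335e-01 -1.000e-04]
 [-0.000e+00 -1.000e-04 -1.000e+00]]
tool shift to TCP 19 under handle /300: [-1.98475712 -2.11337828  0.62211287]
want y 99.27927025070052 have 68.98629057243802
0.9 [215.17922477 560.06885244 222.64965756] [ 1.089  0.359  1.51  -0.     1.273 -0.115]
[[-9.335e-01  3.586e-01  0.000e+00]
 [ 3.586e-01  9.335e-01 -1.000e-04]
 [-0.000e+00 -1.000e-04 -1.000e+00]]
tool shift to TCP 19 under handle /300: [-1.98475712 -2.11337828  0.62211287]
want y 99.27927025070052 have 68.98629057243802
```

View pics/w1.png

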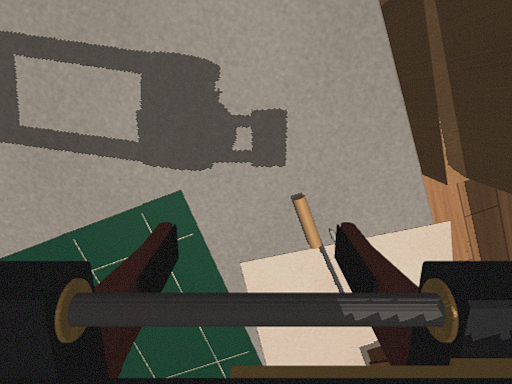

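The wrist view shows only the fingers over the table, because the arm hasn't moved: every row must carry all the keys.

Request:
jog_arm(
  plan=[
    {"dx": -1,"dy": -1,"dz": 0,"ax": 0,"ay": 0,"az": 0,"hand": 1},
    {"dx": -1,"dy": -1,"dz": 0,"ax": 0,"ay": 0,"az": 0,"hand": 1},
    {"dx": -1,"dy": -1,"dz": 0,"ax": 0,"ay": 0,"az": 0,"hand": 1},
    {"dx": -1,"dy": -1,"dz": 0,"ax": 0,"ay": 0,"az": 0,"hand": 1},
    {"dx": -1,"dy": -1,"dz": 0,"ax": 0,"ay": 0,"az": 0,"hand": 1},
    {"dx": -1,"dy": -1,"dz": 0,"ax": 0,"ay": 0,"az": 0,"hand": 1},
    {"dx": -1,"dy": -1,"dz": 0,"ax": 0,"ay": 0,"az": 0,"hand": 1},
    {"dx": -1,"dy": -1,"dz": 0,"ax": 0,"ay": 0,"az": 0,"hand": 1},
    {"dx": -1,"dy": -1,"dz": 0,"ax": 0,"ay": 0,"az": 0,"hand": 1},
  ],
  force=25,
)

```text
clock: 1.85
position: [388.9, 169.4, 223.0]
tcp_rot: [0.183, 0.983, -0.0, 0.001]
wrist_force: [1.4, 0.4, 0.3]
gripper_width: 1.003
grip_force: 0.0
```

Request:
jog_arm(
  plan=[
    {"dx": -0.98,"dy": -1,"dz": 0.1,"ax": 0,"ay": 0,"az": -0.2525,"hand": 1},
    {"dx": -0.98,"dy": -1,"dz": 0.1,"ax": 0,"ay": 0,"az": -0.2525,"hand": 1},
    {"dx": -0.98,"dy": -1,"dz": 0.1,"ax": 0,"ay": 0,"az": -0.2525,"hand": 1},
    {"dx": -0.98,"dy": -1,"dz": 0.1,"ax": 0,"ay": 0,"az": -0.2525,"hand": 1},
    {"dx": -0.98,"dy": -1,"dz": 0.1,"ax": 0,"ay": 0,"az": -0.2525,"hand": 1},
    {"dx": -0.98,"dy": -1,"dz": 0.1,"ax": 0,"ay": 0,"az": -0.2525,"hand": 1},
    {"dx": -0.98,"dy": -1,"dz": 0.1,"ax": 0,"ay": 0,"az": -0.2525,"hand": 1},
    {"dx": -0.98,"dy": -1,"dz": 0.1,"ax": 0,"ay": 0,"az": -0.2525,"hand": 1},
    {"dx": -0.98,"dy": -1,"dz": 0.1,"ax": 0,"ay": 0,"az": -0.2525,"hand": 1},
    {"dx": -0.98,"dy": -1,"dz": 0.1,"ax": 0,"ay": 0,"az": -0.2525,"hand": 1},
  ],
)

```text
clock: 2.85
position: [557.1, -219.1, 192.3]
tcp_rot: [-0.079, 0.997, -0.002, 0.001]
wrist_force: [0.6, 0.9, 0.1]
gripper_width: 1.004
grip_force: 0.0
```

Run:
```python
from off import *
f=imaging.grab_frame("wrist"); im=f["image"].copy()
B=[(55,-450,0),(-55,-450,0),(0,-450,0),(72,-357,40),(-72,-357,40),(60,-v[4],.8),(-60,-v[4],.8)]
for p in proj(f,P(v[:3],-.1,B)): cv2.circle(im,tuple(np.int32(p)),3,(0,0,255),1)
cv2.imwrite("pics/w2.png",im); np.savez("wrist.npz",**f)
```

```text
2.85 [ 557.072205   -219.10468956  192.29779154] [-4.890e-01  3.830e-01  1.553e+00 -2.000e-03  1.202e+00 -2.217e+00]
[[-0.9875 -0.1574  0.0025]
 [-0.1574  0.9875 -0.0033]
 [-0.002  -0.0036 -1.    ]]
tool shift to TCP 19 under handle /300: [ 0.0589377  -0.07733409  0.52090995]
want y 99.27927025070052 have 99.05826979860588
```

View pics/w2.png

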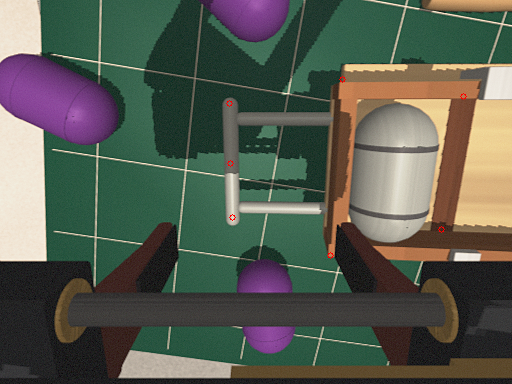

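The wrist picture agrees with the fit: the projected bar ends land on the bar at (229,103) and (232,217), and the wall corners match. I'll align above the handle first, then descend.

Request:
jog_arm(
  plan=[
    {"dx": 0.06,"dy": -0.08,"dz": 0.15,"ax": 0,"ay": 0,"az": 0,"hand": 1},
    {"dx": 0.06,"dy": -0.08,"dz": 0.2,"ax": 0,"ay": 0,"az": 0,"hand": 1},
    {"dx": 0.06,"dy": -0.08,"dz": 0.2,"ax": 0,"ay": 0,"az": 0,"hand": 1},
    {"dx": 0.06,"dy": -0.08,"dz": 0.2,"ax": 0,"ay": 0,"az": 0,"hand": 1},
  ],
)

```text
clock: 3.3
position: [540.4, -238.4, 133.1]
tcp_rot: [-0.081, 0.997, 0.0, -0.0]
wrist_force: [0.0, -0.5, 0.8]
gripper_width: 1.002
grip_force: 0.0
```

```bash
python3 off.py
```

```text
3.3 [ 540.36037634 -238.40957993  133.09023875] [-0.533  0.438  1.63   0.     1.074 -2.266]
[[-9.868e-01 -1.619e-01 -5.000e-04]
 [-1.619e-01  9.868e-01  6.000e-04]
 [ 4.000e-04  7.000e-04 -1.000e+00]]
tool shift to TCP 19 under handle /300: [-0.00726056 -0.02470464  0.32336321]
want y 99.27927025070052 have 99.31923152264288
```

Request:
jog_arm(
  plan=[
    {"dx": -0.007,"dy": -0.025,"dz": 0.12,"ax": 0,"ay": 0,"az": 0,"hand": 1},
    {"dx": -0.007,"dy": -0.025,"dz": 0.24,"ax": 0,"ay": 0,"az": 0,"hand": 1},
    {"dx": -0.007,"dy": -0.025,"dz": 0.323,"ax": 0,"ay": 0,"az": 0,"hand": 1},
    {"dx": -0.007,"dy": -0.025,"dz": 0.323,"ax": 0,"ay": 0,"az": 0,"hand": 1},
    {"dx": -0.007,"dy": -0.025,"dz": 0.323,"ax": 0,"ay": 0,"az": 0,"hand": -1},
    {"dx": -0.007,"dy": -0.025,"dz": 0.323,"ax": 0,"ay": 0,"az": 0,"hand": -1},
    {"dx": -0.007,"dy": -0.025,"dz": 0.323,"ax": 0,"ay": 0,"az": 0,"hand": -1},
    {"dx": -0.007,"dy": -0.025,"dz": 0.323,"ax": 0,"ay": 0,"az": 0,"hand": -1},
    {"dx": -0.007,"dy": -0.025,"dz": 0.323,"ax": 0,"ay": 0,"az": 0,"hand": -1},
    {"dx": -0.007,"dy": -0.025,"dz": 0.323,"ax": 0,"ay": 0,"az": 0,"hand": -1},
    {"dx": -0.007,"dy": -0.025,"dz": 0.323,"ax": 0,"ay": 0,"az": 0,"hand": -1},
  ],
  force=30,
)

```text
clock: 4.4
position: [543.9, -246.8, 35.9]
tcp_rot: [-0.081, 0.997, -0.0, 0.0]
wrist_force: [-0.2, -0.1, 0.4]
gripper_width: 0.402
grip_force: 0.0
```

Run:
```python
from off import *
f=imaging.grab_frame("wrist"); print(s["wrist_force"],s["gripper_width"],s["grip_force"])
for n in("top","scene","wrist"):
    f=imaging.grab_frame(n)
    uv=proj(f,P(v[:3],-.1,[(0,-313,32),(0,-v[3],.8),(0,-v[4],.8)]));print(n,uv.round(1).tolist(),[(np.round(d["bbox"]).tolist(),round(d["confidence"],2)) for d in imaging.look_for(n,"roller")])
    cv2.imwrite(f"pics/g_{n}.png",f["image"])
```

```text
4.4 [ 543.85717462 -246.79028071   35.87416574] [-0.542  0.572  1.69  -0.     0.879 -2.274]
[[-9.869e-01 -1.612e-01  0.000e+00]
 [-1.612e-01  9.869e-01 -1.000e-04]
 [-0.000e+00 -1.000e-04 -1.000e+00]]
tool shift to TCP 19 under handle /300: [-0.0001384   0.00498555 -0.00067005]
want y 99.27927025070052 have 99.27820010130006
[-0.22399482 -0.11719976  0.41145552] 0.40154096557950375 0.0
top [[280.7, 218.8], [204.8, 233.4], [255.9, 224.1]] [([395.0, 211.0, 415.0, 233.0], 0.83), ([285.0, 132.0, 321.0, 173.0], 0.77), ([267.0, 195.0, 297.0, 240.0], 0.7)]
scene [[251.3, 172.8], [317.3, 195.9], [272.4, 184.4]] [([181.0, 206.0, 212.0, 241.0], 0.91), ([156.0, 130.0, 181.0, 163.0], 0.71), ([218.0, 122.0, 246.0, 154.0], 0.62), ([236.0, 159.0, 263.0, 191.0], 0.61)]
wrist [[632.1, 316.9], [1105.7, 297.7], [717.0, 279.4]] [([258.0, 4.0, 349.0, 23.0], 0.61), ([0.0, 100.0, 50.0, 210.0], 0.56)]
```

Request:
jog_arm(
  plan=[
    {"dx": 0,"dy": 0,"dz": 0,"ax": 0,"ay": 0,"az": 0,"hand": -1},
    {"dx": 0,"dy": 0,"dz": 0,"ax": 0,"ay": 0,"az": 0,"hand": -1},
    {"dx": 0,"dy": 0,"dz": 0,"ax": 0,"ay": 0,"az": 0,"hand": -1},
    {"dx": 0,"dy": 0,"dz": 0,"ax": 0,"ay": 0,"az": 0,"hand": -1},
    {"dx": 0,"dy": 0,"dz": 0,"ax": 0,"ay": 0,"az": 0,"hand": -1},
  ],
  force=30,
)

```text
clock: 5.25
position: [543.8, -246.5, 35.7]
tcp_rot: [-0.081, 0.997, 0.0, -0.0]
wrist_force: [0.2, 1.9, 0.1]
gripper_width: 0.149
grip_force: 30.0
```

```bash
cat > track.py <<'E'
from plant import get_state, imaging
import numpy as np,cv2,sys
from geo import *
v=np.load("fit.npy"); pose=v[:3]
Z0=None
def tilt_of(s,off=0.): # TCP z -> tilt (grasp point 19 above TCP)
    return np.arcsin((s["position"][2]+19-100+off)/450)
def rect(f,tilt,z):
    """board plane at height z -> picture, 1 px = 0.5 mm; col = u*2, row=(x+60)*2"""
    c=[(-60,0,z),(60,0,z),(60,-360,z),(-60,-360,z)]
    H=cv2.getPerspectiveTransform(np.float32([(0,0),(0,240),(720,240),(720,0)]),np.float32(proj(f,P(pose,tilt,c))))
    return cv2.warpPerspective(f["image"],H,(720,240),flags=cv2.WARP_INVERSE_MAP|cv2.INTER_LINEAR)
def roller(f,tilt):
    h=cv2.cvtColor(rect(f,tilt,32),cv2.COLOR_BGR2HSV).astype(int)[60:180]
    m=((h[...,1]<70)&(h[...,2]>60)).mean(0); m[:44]=0
    on=np.where(m>.5)[0]
    return ((on[0]+on[-1])/4,(on[-1]-on[0])/2) if len(on) else (np.nan,0)
def strips(f,tilt):
    im=cv2.cvtColor(rect(f,tilt,.8),cv2.COLOR_BGR2GRAY).astype(float)[90:150].mean(0)
    out=[]
    for a in v[3],v[4]:
        lo=int((a-25)*2);w=im[lo:lo+100]; d=np.clip((np.percentile(w,80)-w),0,None); d[d<.5*d.max()]=0
        on=np.where(d>0)[0]; out.append(((on[0]+on[-1])/2+lo)/2)
    return out
def obs(cams=("top","scene")):
    for n in cams:
        s=get_state(); f=imaging.grab_frame(n); t=tilt_of(s)
        print(n,"clk %.2f z %.2f tilt %.4f"%(s["clock"],s["position"][2],t),"roller u,w",roller(f,t),"strips",strips(f,t))
    return s
if __name__=="__main__":
    s=obs(("top","scene","top") if len(sys.argv)<2 else sys.argv[1:]); print(s["position"].round(2),s["wrist_force"].round(2),s["grip_force"],s["gripper_width"])
E
python3 track.py
```

```text
top clk 5.25 z 35.69 tilt -0.1009 roller u,w (np.float64(313.0), np.float64(61.0)) strips [np.float64(116.25), np.float64(249.75)]
scene clk 5.30 z 35.69 tilt -0.1009 roller u,w (np.float64(314.5), np.float64(66.0)) strips [np.float64(117.25), np.float64(251.0)]
top clk 5.35 z 35.69 tilt -0.1009 roller u,w (np.float64(313.0), np.float64(61.0)) strips [np.float64(116.25), np.float64(249.75)]
[ 543.77 -246.48   35.69] [ 0.19  2.43 -0.49] 30.000320971012115 0.15222845881139616
```

Measurement is consistent: the roller reads 313.0 (true value 313), with the strips at 116.5 and 250. Next I'll raise the board to nearly level.

Request:
jog_arm(
  plan=[
    {"dx": 0,"dy": -0.001,"dz": -0.02,"ax": 0,"ay": 0,"az": 0,"hand": -1},
    {"dx": 0,"dy": -0.003,"dz": -0.045,"ax": 0,"ay": 0,"az": 0,"hand": -1},
    {"dx": 0,"dy": -0.005,"dz": -0.07,"ax": 0,"ay": 0,"az": 0,"hand": -1},
    {"dx": 0,"dy": -0.006,"dz": -0.095,"ax": 0,"ay": 0,"az": 0,"hand": -1},
    {"dx": 0,"dy": -0.007,"dz": -0.12,"ax": 0,"ay": 0,"az": 0,"hand": -1},
    {"dx": 0,"dy": -0.0075,"dz": -0.135,"ax": 0,"ay": 0,"az": 0,"hand": -1},
    {"dx": 0,"dy": -0.0075,"dz": -0.144,"ax": 0,"ay": 0,"az": 0,"hand": -1},
    {"dx": 0,"dy": -0.0075,"dz": -0.144,"ax": 0,"ay": 0,"az": 0,"hand": -1},
  ],
  force=30,
)

```text
clock: 6.2
position: [544.1, -248.7, 79.3]
tcp_rot: [-0.081, 0.997, 0.0, -0.0]
wrist_force: [1.4, 3.0, -6.4]
gripper_width: 0.154
grip_force: 30.0
```

```bash
python3 track.py
```

```text
top clk 6.20 z 79.28 tilt -0.0038 roller u,w (np.float64(312.75), np.float64(60.5)) strips [np.float64(116.0), np.float64(249.75)]
scene clk 6.25 z 79.01 tilt -0.0044 roller u,w (np.float64(314.25), np.float64(64.5)) strips [np.float64(117.25), np.float64(250.75)]
top clk 6.30 z 78.81 tilt -0.0049 roller u,w (np.float64(312.75), np.float64(60.5)) strips [np.float64(116.0), np.float64(249.75)]
[ 544.07 -248.71   78.81] [ 2.09  3.42 -6.1 ] 30.00016361474991 0.1514229777109613
```

Request:
jog_arm(
  plan=[
    {"dx": 0,"dy": 0,"dz": -0.025,"ax": 0,"ay": 0,"az": 0,"hand": -1},
    {"dx": 0,"dy": 0,"dz": -0.049,"ax": 0,"ay": 0,"az": 0,"hand": -1},
    {"dx": 0,"dy": 0,"dz": -0.049,"ax": 0,"ay": 0,"az": 0,"hand": -1},
    {"dx": 0,"dy": 0,"dz": -0.049,"ax": 0,"ay": 0,"az": 0,"hand": -1},
    {"dx": 0,"dy": 0,"dz": -0.049,"ax": 0,"ay": 0,"az": 0,"hand": -1},
    {"dx": 0,"dy": 0,"dz": -0.049,"ax": 0,"ay": 0,"az": 0,"hand": -1},
    {"dx": 0,"dy": 0,"dz": -0.049,"ax": 0,"ay": 0,"az": 0,"hand": -1},
    {"dx": 0,"dy": 0,"dz": -0.025,"ax": 0,"ay": 0,"az": 0,"hand": -1},
  ],
  force=30,
)

```text
clock: 7.15
position: [544.1, -248.7, 87.0]
tcp_rot: [-0.081, 0.997, 0.0, -0.0]
wrist_force: [1.0, 4.4, -5.3]
gripper_width: 0.151
grip_force: 30.0
```

```bash
python3 track.py top top top
```

```text
top clk 7.15 z 86.98 tilt 0.0133 roller u,w (np.float64(289.0), np.float64(61.0)) strips [np.float64(116.25), np.float64(251.0)]
top clk 7.20 z 85.64 tilt 0.0103 roller u,w (np.float64(286.0), np.float64(61.0)) strips [np.float64(116.25), np.float64(249.25)]
top clk 7.25 z 85.94 tilt 0.0110 roller u,w (np.float64(283.0), np.float64(61.0)) strips [np.float64(116.25), np.float64(247.75)]
[ 544.07 -248.73   85.94] [ 1.91  3.62 -5.58] 29.999969601631165 0.1496946410729884
```

Request:
jog_arm(
  plan=[
    {"dx": 0,"dy": 0,"dz": 0,"ax": 0,"ay": 0,"az": 0,"hand": -1},
    {"dx": 0,"dy": 0,"dz": 0,"ax": 0,"ay": 0,"az": 0,"hand": -1},
    {"dx": 0,"dy": 0,"dz": 0,"ax": 0,"ay": 0,"az": 0,"hand": -1},
    {"dx": 0,"dy": 0,"dz": 0,"ax": 0,"ay": 0,"az": 0,"hand": -1},
    {"dx": 0,"dy": 0,"dz": 0,"ax": 0,"ay": 0,"az": 0,"hand": -1},
    {"dx": 0,"dy": 0,"dz": 0,"ax": 0,"ay": 0,"az": 0,"hand": -1},
    {"dx": 0,"dy": 0,"dz": 0,"ax": 0,"ay": 0,"az": 0,"hand": -1},
    {"dx": 0,"dy": 0,"dz": 0,"ax": 0,"ay": 0,"az": 0,"hand": -1},
    {"dx": 0,"dy": 0,"dz": 0,"ax": 0,"ay": 0,"az": 0,"hand": -1},
  ],
  force=30,
)

```text
clock: 8.2
position: [544.1, -248.7, 86.7]
tcp_rot: [-0.081, 0.997, 0.0, -0.0]
wrist_force: [0.9, 4.6, -4.6]
gripper_width: 0.153
grip_force: 30.0
```

```bash
python3 track.py top top top
```

```text
top clk 8.20 z 86.71 tilt 0.0127 roller u,w (np.float64(241.0), np.float64(61.0)) strips [np.float64(116.25), np.float64(268.25)]
top clk 8.25 z 86.74 tilt 0.0128 roller u,w (np.float64(239.0), np.float64(61.0)) strips [np.float64(116.25), np.float64(266.25)]
top clk 8.30 z 86.73 tilt 0.0127 roller u,w (np.float64(237.5), np.float64(61.0)) strips [np.float64(116.25), np.float64(264.0)]
[ 544.07 -248.69   86.73] [ 1.21  5.34 -5.12] 30.000140368938446 0.15463805854711674
```

Request:
jog_arm(
  plan=[
    {"dx": 0,"dy": 0,"dz": -0.015,"ax": 0,"ay": 0,"az": 0,"hand": -1},
    {"dx": 0,"dy": 0,"dz": -0.015,"ax": 0,"ay": 0,"az": 0,"hand": -1},
    {"dx": 0,"dy": 0,"dz": -0.015,"ax": 0,"ay": 0,"az": 0,"hand": -1},
    {"dx": 0,"dy": 0,"dz": -0.015,"ax": 0,"ay": 0,"az": 0,"hand": -1},
    {"dx": 0,"dy": 0,"dz": -0.015,"ax": 0,"ay": 0,"az": 0,"hand": -1},
    {"dx": 0,"dy": 0,"dz": -0.015,"ax": 0,"ay": 0,"az": 0,"hand": -1},
    {"dx": 0,"dy": 0,"dz": -0.015,"ax": 0,"ay": 0,"az": 0,"hand": -1},
    {"dx": 0,"dy": 0,"dz": -0.005,"ax": 0,"ay": 0,"az": 0,"hand": -1},
  ],
  force=30,
)

```text
clock: 9.15
position: [544.1, -248.6, 88.5]
tcp_rot: [-0.081, 0.997, 0.0, -0.0]
wrist_force: [0.9, 5.2, -3.7]
gripper_width: 0.15
grip_force: 30.0
```

```bash
python3 track.py top top top
```

```text
top clk 9.15 z 88.51 tilt 0.0167 roller u,w (np.float64(197.5), np.float64(61.0)) strips [np.float64(116.25), np.float64(242.5)]
top clk 9.20 z 88.01 tilt 0.0156 roller u,w (np.float64(194.25), np.float64(61.5)) strips [np.float64(116.25), np.float64(242.5)]
top clk 9.25 z 88.10 tilt 0.0158 roller u,w (np.float64(190.75), np.float64(61.5)) strips [np.float64(116.25), np.float64(250.0)]
[ 544.09 -248.66   88.1 ] [ 0.99  4.14 -4.53] 30.00012695789337 0.14907226560643103
```

Request:
jog_arm(
  plan=[
    {"dx": 0,"dy": 0,"dz": 0,"ax": 0,"ay": 0,"az": 0,"hand": -1},
    {"dx": 0,"dy": 0,"dz": 0,"ax": 0,"ay": 0,"az": 0,"hand": -1},
    {"dx": 0,"dy": 0,"dz": 0,"ax": 0,"ay": 0,"az": 0,"hand": -1},
    {"dx": 0,"dy": 0,"dz": 0,"ax": 0,"ay": 0,"az": 0,"hand": -1},
    {"dx": 0,"dy": 0,"dz": 0.007,"ax": 0,"ay": 0,"az": 0,"hand": -1},
    {"dx": 0,"dy": 0,"dz": 0.0147,"ax": 0,"ay": 0,"az": 0,"hand": -1},
  ],
  force=30,
)

```text
clock: 9.9
position: [544.1, -248.8, 84.0]
tcp_rot: [-0.081, 0.997, 0.0, -0.0]
wrist_force: [1.4, 5.8, -3.7]
gripper_width: 0.156
grip_force: 30.0
```

```bash
python3 track.py top top
```

```text
top clk 9.90 z 84.01 tilt 0.0067 roller u,w (np.float64(149.0), np.float64(62.0)) strips [np.float64(110.75), np.float64(249.75)]
top clk 9.95 z 83.63 tilt 0.0058 roller u,w (np.float64(146.0), np.float64(62.0)) strips [np.float64(109.75), np.float64(249.75)]
[ 544.06 -248.7    83.63] [ 1.29  4.73 -5.61] 30.000523030757904 0.15197183751946072
```

Request:
jog_arm(
  plan=[
    {"dx": 0,"dy": 0,"dz": 0,"ax": 0,"ay": 0,"az": 0,"hand": -1},
    {"dx": 0,"dy": 0,"dz": 0,"ax": 0,"ay": 0,"az": 0,"hand": -1},
    {"dx": 0,"dy": 0,"dz": 0,"ax": 0,"ay": 0,"az": 0,"hand": -1},
    {"dx": 0,"dy": 0,"dz": 0,"ax": 0,"ay": 0,"az": 0,"hand": -1},
  ],
  force=30,
)

```text
clock: 10.4
position: [544.1, -248.7, 84.0]
tcp_rot: [-0.081, 0.997, 0.0, -0.0]
wrist_force: [0.2, 5.6, -3.9]
gripper_width: 0.155
grip_force: 30.0
```

```bash
python3 track.py top top
```

```text
top clk 10.40 z 83.99 tilt 0.0066 roller u,w (np.float64(128.0), np.float64(62.0)) strips [np.float64(116.25), np.float64(249.75)]
top clk 10.45 z 83.97 tilt 0.0066 roller u,w (np.float64(126.75), np.float64(61.5)) strips [np.float64(116.25), np.float64(249.75)]
[ 544.07 -248.74   83.97] [ 0.9   5.45 -3.25] 30.00042736530304 0.15298924659371047
```

Request:
jog_arm(
  plan=[
    {"dx": 0,"dy": 0,"dz": -0.0045,"ax": 0,"ay": 0,"az": 0,"hand": -1},
    {"dx": 0,"dy": 0,"dz": -0.0045,"ax": 0,"ay": 0,"az": 0,"hand": -1},
    {"dx": 0,"dy": 0,"dz": -0.0045,"ax": 0,"ay": 0,"az": 0,"hand": -1},
    {"dx": 0,"dy": 0,"dz": -0.0045,"ax": 0,"ay": 0,"az": 0,"hand": -1},
    {"dx": 0,"dy": 0,"dz": -0.0045,"ax": 0,"ay": 0,"az": 0,"hand": -1},
  ],
  force=30,
)

```text
clock: 11.0
position: [544.1, -248.7, 85.3]
tcp_rot: [-0.081, 0.997, 0.0, -0.0]
wrist_force: [0.6, 5.1, -4.2]
gripper_width: 0.153
grip_force: 30.0
```

```bash
python3 track.py top top scene
```

```text
top clk 11.00 z 85.35 tilt 0.0097 roller u,w (np.float64(119.5), np.float64(62.0)) strips [np.float64(135.0), np.float64(249.75)]
top clk 11.05 z 85.34 tilt 0.0096 roller u,w (np.float64(119.5), np.float64(62.0)) strips [np.float64(135.0), np.float64(249.75)]
scene clk 11.10 z 85.35 tilt 0.0097 roller u,w (np.float64(120.5), np.float64(61.0)) strips [np.float64(96.25), np.float64(251.0)]
[ 544.1  -248.73   85.35] [ 1.46  4.93 -3.99] 30.00024050474167 0.1558469293502338
```

Request:
jog_arm(
  plan=[
    {"dx": 0,"dy": 0,"dz": -0.023,"ax": 0,"ay": 0,"az": 0,"hand": -1},
    {"dx": 0,"dy": 0,"dz": -0.023,"ax": 0,"ay": 0,"az": 0,"hand": -1},
    {"dx": 0,"dy": 0,"dz": 0,"ax": 0,"ay": 0,"az": 0,"hand": -1},
    {"dx": 0,"dy": 0,"dz": 0,"ax": 0,"ay": 0,"az": 0,"hand": -1},
    {"dx": 0,"dy": 0,"dz": 0.002,"ax": 0,"ay": 0,"az": 0,"hand": -1},
    {"dx": 0,"dy": 0,"dz": 0.004,"ax": 0,"ay": 0,"az": 0,"hand": -1},
  ],
  force=30,
)

```text
clock: 11.75
position: [544.1, -248.7, 84.2]
tcp_rot: [-0.081, 0.997, 0.0, -0.0]
wrist_force: [0.6, 5.5, -3.5]
gripper_width: 0.149
grip_force: 30.0
```

```bash
python3 track.py top top scene
```

```text
top clk 11.75 z 84.17 tilt 0.0070 roller u,w (np.float64(112.25), np.float64(61.5)) strips [np.float64(134.25), np.float64(249.75)]
top clk 11.80 z 84.10 tilt 0.0069 roller u,w (np.float64(112.0), np.float64(62.0)) strips [np.float64(134.0), np.float64(249.75)]
scene clk 11.85 z 84.14 tilt 0.0070 roller u,w (np.float64(113.0), np.float64(61.0)) strips [np.float64(116.25), np.float64(250.75)]
[ 544.1  -248.75   84.14] [ 0.76  4.78 -3.77] 30.00052034854889 0.15311285040926678
```

Request:
jog_arm(
  plan=[
    {"dx": 0,"dy": 0,"dz": 0.05,"ax": 0,"ay": 0,"az": 0,"hand": -1},
    {"dx": 0,"dy": 0,"dz": 0.05,"ax": 0,"ay": 0,"az": 0,"hand": -1},
    {"dx": 0,"dy": 0,"dz": 0.0105,"ax": 0,"ay": 0,"az": 0,"hand": -1},
    {"dx": 0,"dy": 0,"dz": 0.0105,"ax": 0,"ay": 0,"az": 0,"hand": -1},
    {"dx": 0,"dy": 0,"dz": 0.0105,"ax": 0,"ay": 0,"az": 0,"hand": -1},
    {"dx": 0,"dy": 0,"dz": 0.0105,"ax": 0,"ay": 0,"az": 0,"hand": -1},
  ],
  force=30,
)

```text
clock: 12.5
position: [544.1, -248.8, 81.5]
tcp_rot: [-0.081, 0.997, 0.0, -0.0]
wrist_force: [1.3, 6.0, -4.8]
gripper_width: 0.152
grip_force: 30.0
```

```bash
python3 track.py top top scene
```

```text
top clk 12.50 z 81.45 tilt 0.0010 roller u,w (np.float64(120.0), np.float64(62.0)) strips [np.float64(135.0), np.float64(249.75)]
top clk 12.55 z 81.42 tilt 0.0009 roller u,w (np.float64(120.0), np.float64(62.0)) strips [np.float64(134.75), np.float64(249.75)]
scene clk 12.60 z 81.39 tilt 0.0009 roller u,w (np.float64(121.0), np.float64(61.0)) strips [np.float64(96.75), np.float64(250.75)]
[ 544.09 -248.74   81.39] [ 0.66  6.06 -4.38] 30.000780522823334 0.14938315441352784
```

Request:
jog_arm(
  plan=[
    {"dx": 0,"dy": 0,"dz": -0.03,"ax": 0,"ay": 0,"az": 0,"hand": -1},
    {"dx": 0,"dy": 0,"dz": -0.03,"ax": 0,"ay": 0,"az": 0,"hand": -1},
    {"dx": 0,"dy": 0,"dz": 0,"ax": 0,"ay": 0,"az": 0,"hand": -1},
    {"dx": 0,"dy": 0,"dz": 0,"ax": 0,"ay": 0,"az": 0,"hand": -1},
    {"dx": 0,"dy": 0,"dz": 0,"ax": 0,"ay": 0,"az": 0,"hand": -1},
    {"dx": 0,"dy": 0,"dz": 0,"ax": 0,"ay": 0,"az": 0,"hand": -1},
  ],
  force=30,
)

```text
clock: 13.25
position: [544.1, -248.7, 81.3]
tcp_rot: [-0.081, 0.997, 0.0, -0.0]
wrist_force: [0.2, 6.2, -3.9]
gripper_width: 0.153
grip_force: 30.0
```

```bash
python3 track.py top top scene
```

```text
top clk 13.25 z 81.32 tilt 0.0007 roller u,w (np.float64(116.25), np.float64(61.5)) strips [np.float64(135.75), np.float64(249.75)]
top clk 13.30 z 81.37 tilt 0.0008 roller u,w (np.float64(116.25), np.float64(61.5)) strips [np.float64(135.75), np.float64(249.75)]
scene clk 13.35 z 81.35 tilt 0.0008 roller u,w (np.float64(117.25), np.float64(60.5)) strips [np.float64(116.25), np.float64(250.75)]
[ 544.08 -248.73   81.35] [ 0.11  5.37 -4.16] 30.000420212745667 0.15457932087199244
```

It is centred on the first strip (116.25 in both). I'll hold for more than three seconds.

Request:
jog_arm(
  plan=[
    {"dx": 0,"dy": 0,"dz": 0,"ax": 0,"ay": 0,"az": 0,"hand": -1},
    {"dx": 0,"dy": 0,"dz": 0,"ax": 0,"ay": 0,"az": 0,"hand": -1},
    {"dx": 0,"dy": 0,"dz": 0,"ax": 0,"ay": 0,"az": 0,"hand": -1},
    {"dx": 0,"dy": 0,"dz": 0,"ax": 0,"ay": 0,"az": 0,"hand": -1},
    {"dx": 0,"dy": 0,"dz": 0,"ax": 0,"ay": 0,"az": 0,"hand": -1},
    {"dx": 0,"dy": 0,"dz": 0,"ax": 0,"ay": 0,"az": 0,"hand": -1},
    {"dx": 0,"dy": 0,"dz": 0,"ax": 0,"ay": 0,"az": 0,"hand": -1},
    {"dx": 0,"dy": 0,"dz": 0,"ax": 0,"ay": 0,"az": 0,"hand": -1},
    {"dx": 0,"dy": 0,"dz": 0,"ax": 0,"ay": 0,"az": 0,"hand": -1},
    {"dx": 0,"dy": 0,"dz": 0,"ax": 0,"ay": 0,"az": 0,"hand": -1},
    {"dx": 0,"dy": 0,"dz": 0,"ax": 0,"ay": 0,"az": 0,"hand": -1},
    {"dx": 0,"dy": 0,"dz": 0,"ax": 0,"ay": 0,"az": 0,"hand": -1},
  ],
)

```text
clock: 14.6
position: [544.1, -248.7, 81.4]
tcp_rot: [-0.081, 0.997, 0.0, -0.0]
wrist_force: [0.9, 5.2, -4.2]
gripper_width: 0.151
grip_force: 30.0
```

Request:
jog_arm(
  plan=[
    {"dx": 0,"dy": 0,"dz": 0,"ax": 0,"ay": 0,"az": 0,"hand": -1},
    {"dx": 0,"dy": 0,"dz": 0,"ax": 0,"ay": 0,"az": 0,"hand": -1},
    {"dx": 0,"dy": 0,"dz": 0,"ax": 0,"ay": 0,"az": 0,"hand": -1},
    {"dx": 0,"dy": 0,"dz": 0,"ax": 0,"ay": 0,"az": 0,"hand": -1},
    {"dx": 0,"dy": 0,"dz": 0,"ax": 0,"ay": 0,"az": 0,"hand": -1},
    {"dx": 0,"dy": 0,"dz": 0,"ax": 0,"ay": 0,"az": 0,"hand": -1},
    {"dx": 0,"dy": 0,"dz": 0,"ax": 0,"ay": 0,"az": 0,"hand": -1},
    {"dx": 0,"dy": 0,"dz": 0,"ax": 0,"ay": 0,"az": 0,"hand": -1},
    {"dx": 0,"dy": 0,"dz": 0,"ax": 0,"ay": 0,"az": 0,"hand": -1},
    {"dx": 0,"dy": 0,"dz": 0,"ax": 0,"ay": 0,"az": 0,"hand": -1},
    {"dx": 0,"dy": 0,"dz": 0,"ax": 0,"ay": 0,"az": 0,"hand": -1},
    {"dx": 0,"dy": 0,"dz": 0,"ax": 0,"ay": 0,"az": 0,"hand": -1},
  ],
)

```text
clock: 15.8
position: [544.1, -248.7, 81.4]
tcp_rot: [-0.081, 0.997, 0.0, -0.0]
wrist_force: [1.2, 5.6, -3.8]
gripper_width: 0.155
grip_force: 30.0
```

Request:
jog_arm(
  plan=[
    {"dx": 0,"dy": 0,"dz": 0,"ax": 0,"ay": 0,"az": 0,"hand": -1},
    {"dx": 0,"dy": 0,"dz": 0,"ax": 0,"ay": 0,"az": 0,"hand": -1},
    {"dx": 0,"dy": 0,"dz": 0,"ax": 0,"ay": 0,"az": 0,"hand": -1},
    {"dx": 0,"dy": 0,"dz": 0,"ax": 0,"ay": 0,"az": 0,"hand": -1},
    {"dx": 0,"dy": 0,"dz": 0,"ax": 0,"ay": 0,"az": 0,"hand": -1},
    {"dx": 0,"dy": 0,"dz": 0,"ax": 0,"ay": 0,"az": 0,"hand": -1},
    {"dx": 0,"dy": 0,"dz": 0,"ax": 0,"ay": 0,"az": 0,"hand": -1},
    {"dx": 0,"dy": 0,"dz": 0,"ax": 0,"ay": 0,"az": 0,"hand": -1},
    {"dx": 0,"dy": 0,"dz": 0,"ax": 0,"ay": 0,"az": 0,"hand": -1},
    {"dx": 0,"dy": 0,"dz": 0,"ax": 0,"ay": 0,"az": 0,"hand": -1},
    {"dx": 0,"dy": 0,"dz": 0,"ax": 0,"ay": 0,"az": 0,"hand": -1},
    {"dx": 0,"dy": 0,"dz": 0,"ax": 0,"ay": 0,"az": 0,"hand": -1},
  ],
)

```text
clock: 17.0
position: [544.1, -248.8, 81.4]
tcp_rot: [-0.081, 0.997, 0.0, -0.0]
wrist_force: [0.1, 5.6, -3.8]
gripper_width: 0.153
grip_force: 30.0
```

```bash
python3 track.py top
```

```text
top clk 17.00 z 81.38 tilt 0.0008 roller u,w (np.float64(116.25), np.float64(61.5)) strips [np.float64(135.75), np.float64(249.75)]
[ 544.07 -248.76   81.38] [ 0.05  5.58 -3.76] 30.000629425048828 0.15299090633116613
```

Request:
jog_arm(
  plan=[
    {"dx": 0,"dy": 0,"dz": 0.02,"ax": 0,"ay": 0,"az": 0,"hand": -1},
    {"dx": 0,"dy": 0,"dz": 0.04,"ax": 0,"ay": 0,"az": 0,"hand": -1},
    {"dx": 0,"dy": 0,"dz": 0.04,"ax": 0,"ay": 0,"az": 0,"hand": -1},
    {"dx": 0,"dy": 0,"dz": 0.04,"ax": 0,"ay": 0,"az": 0,"hand": -1},
    {"dx": 0,"dy": 0,"dz": 0.04,"ax": 0,"ay": 0,"az": 0,"hand": -1},
    {"dx": 0,"dy": 0,"dz": 0.04,"ax": 0,"ay": 0,"az": 0,"hand": -1},
    {"dx": 0,"dy": 0,"dz": 0.04,"ax": 0,"ay": 0,"az": 0,"hand": -1},
    {"dx": 0,"dy": 0,"dz": 0.02,"ax": 0,"ay": 0,"az": 0,"hand": -1},
  ],
  force=30,
)

```text
clock: 17.85
position: [544.1, -248.7, 75.0]
tcp_rot: [-0.081, 0.997, 0.0, -0.0]
wrist_force: [0.6, 5.5, -4.2]
gripper_width: 0.152
grip_force: 30.0
```

```bash
python3 track.py top top top
```

```text
top clk 17.85 z 74.95 tilt -0.0134 roller u,w (np.float64(137.5), np.float64(62.0)) strips [np.float64(107.25), np.float64(249.75)]
top clk 17.90 z 76.03 tilt -0.0110 roller u,w (np.float64(140.25), np.float64(61.5)) strips [np.float64(110.0), np.float64(249.75)]
top clk 17.95 z 75.82 tilt -0.0115 roller u,w (np.float64(143.0), np.float64(62.0)) strips [np.float64(111.5), np.float64(249.75)]
[ 544.07 -248.69   75.82] [ 0.07  6.11 -3.89] 30.000911951065063 0.1507310795666901
```

Request:
jog_arm(
  plan=[
    {"dx": 0,"dy": 0,"dz": 0.0015,"ax": 0,"ay": 0,"az": 0,"hand": -1},
    {"dx": 0,"dy": 0,"dz": 0.0015,"ax": 0,"ay": 0,"az": 0,"hand": -1},
    {"dx": 0,"dy": 0,"dz": 0.0015,"ax": 0,"ay": 0,"az": 0,"hand": -1},
    {"dx": 0,"dy": 0,"dz": 0.0015,"ax": 0,"ay": 0,"az": 0,"hand": -1},
    {"dx": 0,"dy": 0,"dz": 0.0015,"ax": 0,"ay": 0,"az": 0,"hand": -1},
    {"dx": 0,"dy": 0,"dz": 0.0015,"ax": 0,"ay": 0,"az": 0,"hand": -1},
    {"dx": 0,"dy": 0,"dz": 0.0015,"ax": 0,"ay": 0,"az": 0,"hand": -1},
    {"dx": 0,"dy": 0,"dz": 0.0015,"ax": 0,"ay": 0,"az": 0,"hand": -1},
    {"dx": 0,"dy": 0,"dz": 0.0015,"ax": 0,"ay": 0,"az": 0,"hand": -1},
    {"dx": 0,"dy": 0,"dz": 0.0015,"ax": 0,"ay": 0,"az": 0,"hand": -1},
  ],
  force=30,
)

```text
clock: 19.0
position: [544.1, -248.7, 74.9]
tcp_rot: [-0.081, 0.997, 0.0, -0.0]
wrist_force: [1.0, 4.9, -4.6]
gripper_width: 0.153
grip_force: 30.0
```

```bash
python3 track.py top top top
```

```text
top clk 19.00 z 74.90 tilt -0.0136 roller u,w (np.float64(195.5), np.float64(61.0)) strips [np.float64(116.25), np.float64(242.5)]
top clk 19.05 z 74.88 tilt -0.0136 roller u,w (np.float64(198.0), np.float64(61.0)) strips [np.float64(116.25), np.float64(242.5)]
top clk 19.10 z 74.86 tilt -0.0136 roller u,w (np.float64(200.25), np.float64(61.5)) strips [np.float64(116.25), np.float64(242.5)]
[ 544.07 -248.68   74.86] [ 1.43  5.28 -4.31] 30.000683963298798 0.1509138911183664
```

Request:
jog_arm(
  plan=[
    {"dx": 0,"dy": 0,"dz": 0,"ax": 0,"ay": 0,"az": 0,"hand": -1},
    {"dx": 0,"dy": 0,"dz": 0,"ax": 0,"ay": 0,"az": 0,"hand": -1},
    {"dx": 0,"dy": 0,"dz": 0,"ax": 0,"ay": 0,"az": 0,"hand": -1},
    {"dx": 0,"dy": 0,"dz": 0,"ax": 0,"ay": 0,"az": 0,"hand": -1},
    {"dx": 0,"dy": 0,"dz": -0.0077,"ax": 0,"ay": 0,"az": 0,"hand": -1},
    {"dx": 0,"dy": 0,"dz": -0.0077,"ax": 0,"ay": 0,"az": 0,"hand": -1},
    {"dx": 0,"dy": 0,"dz": -0.0077,"ax": 0,"ay": 0,"az": 0,"hand": -1},
  ],
  force=30,
)

```text
clock: 19.85
position: [544.1, -248.7, 77.2]
tcp_rot: [-0.081, 0.997, 0.0, -0.0]
wrist_force: [0.1, 5.3, -4.8]
gripper_width: 0.145
grip_force: 30.0
```

```bash
python3 track.py top top
```

```text
top clk 19.85 z 77.19 tilt -0.0085 roller u,w (np.float64(234.0), np.float64(61.0)) strips [np.float64(116.0), np.float64(261.75)]
top clk 19.90 z 77.18 tilt -0.0085 roller u,w (np.float64(235.5), np.float64(61.0)) strips [np.float64(116.0), np.float64(263.5)]
[ 544.08 -248.71   77.18] [ 0.8   6.03 -3.13] 30.00052660703659 0.14880613484101698
```

Request:
jog_arm(
  plan=[
    {"dx": 0,"dy": 0,"dz": 0,"ax": 0,"ay": 0,"az": 0,"hand": -1},
    {"dx": 0,"dy": 0,"dz": 0,"ax": 0,"ay": 0,"az": 0,"hand": -1},
    {"dx": 0,"dy": 0,"dz": 0,"ax": 0,"ay": 0,"az": 0,"hand": -1},
    {"dx": 0,"dy": 0,"dz": 0,"ax": 0,"ay": 0,"az": 0,"hand": -1},
    {"dx": 0,"dy": 0,"dz": 0,"ax": 0,"ay": 0,"az": 0,"hand": -1},
    {"dx": 0,"dy": 0,"dz": 0,"ax": 0,"ay": 0,"az": 0,"hand": -1},
    {"dx": 0,"dy": 0,"dz": -0.003,"ax": 0,"ay": 0,"az": 0,"hand": -1},
    {"dx": 0,"dy": 0,"dz": -0.006,"ax": 0,"ay": 0,"az": 0,"hand": -1},
    {"dx": 0,"dy": 0,"dz": -0.01,"ax": 0,"ay": 0,"az": 0,"hand": -1},
    {"dx": 0,"dy": 0,"dz": -0.013,"ax": 0,"ay": 0,"az": 0,"hand": -1},
  ],
  force=30,
)

```text
clock: 20.95
position: [544.1, -248.7, 81.0]
tcp_rot: [-0.081, 0.997, 0.0, -0.0]
wrist_force: [1.0, 5.1, -4.8]
gripper_width: 0.152
grip_force: 30.0
```

```bash
python3 track.py top top scene
```

```text
top clk 20.95 z 81.04 tilt 0.0001 roller u,w (np.float64(253.25), np.float64(60.5)) strips [np.float64(116.25), np.float64(250.25)]
top clk 21.00 z 81.16 tilt 0.0004 roller u,w (np.float64(253.25), np.float64(60.5)) strips [np.float64(116.25), np.float64(250.25)]
scene clk 21.05 z 81.10 tilt 0.0002 roller u,w (np.float64(254.5), np.float64(63.0)) strips [np.float64(117.5), np.float64(233.0)]
[ 544.09 -248.75   81.1 ] [-0.    4.32 -5.97] 30.00045508146286 0.15233328873935448
```

The roller is 3.5 mm past the strip, so I'll repeat the earlier proven nudge.

Request:
jog_arm(
  plan=[
    {"dx": 0,"dy": 0,"dz": -0.0305,"ax": 0,"ay": 0,"az": 0,"hand": -1},
    {"dx": 0,"dy": 0,"dz": -0.0305,"ax": 0,"ay": 0,"az": 0,"hand": -1},
    {"dx": 0,"dy": 0,"dz": 0,"ax": 0,"ay": 0,"az": 0,"hand": -1},
    {"dx": 0,"dy": 0,"dz": 0,"ax": 0,"ay": 0,"az": 0,"hand": -1},
    {"dx": 0,"dy": 0,"dz": 0,"ax": 0,"ay": 0,"az": 0,"hand": -1},
    {"dx": 0,"dy": 0,"dz": 0,"ax": 0,"ay": 0,"az": 0,"hand": -1},
  ],
  force=30,
)

```text
clock: 21.7
position: [544.1, -248.8, 81.0]
tcp_rot: [-0.081, 0.997, 0.0, -0.0]
wrist_force: [1.0, 5.9, -4.2]
gripper_width: 0.149
grip_force: 30.0
```

```bash
python3 track.py top top scene
```

```text
top clk 21.70 z 80.96 tilt -0.0001 roller u,w (np.float64(250.0), np.float64(61.0)) strips [np.float64(116.0), np.float64(250.25)]
top clk 21.75 z 80.97 tilt -0.0001 roller u,w (np.float64(250.0), np.float64(61.0)) strips [np.float64(116.25), np.float64(250.25)]
scene clk 21.80 z 81.03 tilt 0.0001 roller u,w (np.float64(250.75), np.float64(62.5)) strips [np.float64(117.5), np.float64(231.0)]
[ 544.09 -248.76   81.03] [ 0.57  5.11 -4.44] 30.000478327274323 0.15080726721398224
```

It is centred on the second strip (250.0 against 249.75; scene camera 250.75 against 250.9). I'll hold for more than five seconds.

Request:
jog_arm(
  plan=[
    {"dx": 0,"dy": 0,"dz": 0,"ax": 0,"ay": 0,"az": 0,"hand": -1},
    {"dx": 0,"dy": 0,"dz": 0,"ax": 0,"ay": 0,"az": 0,"hand": -1},
    {"dx": 0,"dy": 0,"dz": 0,"ax": 0,"ay": 0,"az": 0,"hand": -1},
    {"dx": 0,"dy": 0,"dz": 0,"ax": 0,"ay": 0,"az": 0,"hand": -1},
    {"dx": 0,"dy": 0,"dz": 0,"ax": 0,"ay": 0,"az": 0,"hand": -1},
    {"dx": 0,"dy": 0,"dz": 0,"ax": 0,"ay": 0,"az": 0,"hand": -1},
    {"dx": 0,"dy": 0,"dz": 0,"ax": 0,"ay": 0,"az": 0,"hand": -1},
    {"dx": 0,"dy": 0,"dz": 0,"ax": 0,"ay": 0,"az": 0,"hand": -1},
    {"dx": 0,"dy": 0,"dz": 0,"ax": 0,"ay": 0,"az": 0,"hand": -1},
    {"dx": 0,"dy": 0,"dz": 0,"ax": 0,"ay": 0,"az": 0,"hand": -1},
    {"dx": 0,"dy": 0,"dz": 0,"ax": 0,"ay": 0,"az": 0,"hand": -1},
    {"dx": 0,"dy": 0,"dz": 0,"ax": 0,"ay": 0,"az": 0,"hand": -1},
  ],
)

```text
clock: 23.05
position: [544.1, -248.8, 81.0]
tcp_rot: [-0.081, 0.997, 0.0, -0.0]
wrist_force: [0.2, 5.6, -4.9]
gripper_width: 0.152
grip_force: 30.0
```

Request:
jog_arm(
  plan=[
    {"dx": 0,"dy": 0,"dz": 0,"ax": 0,"ay": 0,"az": 0,"hand": -1},
    {"dx": 0,"dy": 0,"dz": 0,"ax": 0,"ay": 0,"az": 0,"hand": -1},
    {"dx": 0,"dy": 0,"dz": 0,"ax": 0,"ay": 0,"az": 0,"hand": -1},
    {"dx": 0,"dy": 0,"dz": 0,"ax": 0,"ay": 0,"az": 0,"hand": -1},
    {"dx": 0,"dy": 0,"dz": 0,"ax": 0,"ay": 0,"az": 0,"hand": -1},
    {"dx": 0,"dy": 0,"dz": 0,"ax": 0,"ay": 0,"az": 0,"hand": -1},
    {"dx": 0,"dy": 0,"dz": 0,"ax": 0,"ay": 0,"az": 0,"hand": -1},
    {"dx": 0,"dy": 0,"dz": 0,"ax": 0,"ay": 0,"az": 0,"hand": -1},
    {"dx": 0,"dy": 0,"dz": 0,"ax": 0,"ay": 0,"az": 0,"hand": -1},
    {"dx": 0,"dy": 0,"dz": 0,"ax": 0,"ay": 0,"az": 0,"hand": -1},
    {"dx": 0,"dy": 0,"dz": 0,"ax": 0,"ay": 0,"az": 0,"hand": -1},
    {"dx": 0,"dy": 0,"dz": 0,"ax": 0,"ay": 0,"az": 0,"hand": -1},
  ],
)

```text
clock: 24.25
position: [544.1, -248.8, 81.0]
tcp_rot: [-0.081, 0.997, 0.0, -0.0]
wrist_force: [-0.2, 4.9, -5.5]
gripper_width: 0.152
grip_force: 30.0
```

Request:
jog_arm(
  plan=[
    {"dx": 0,"dy": 0,"dz": 0,"ax": 0,"ay": 0,"az": 0,"hand": -1},
    {"dx": 0,"dy": 0,"dz": 0,"ax": 0,"ay": 0,"az": 0,"hand": -1},
    {"dx": 0,"dy": 0,"dz": 0,"ax": 0,"ay": 0,"az": 0,"hand": -1},
    {"dx": 0,"dy": 0,"dz": 0,"ax": 0,"ay": 0,"az": 0,"hand": -1},
    {"dx": 0,"dy": 0,"dz": 0,"ax": 0,"ay": 0,"az": 0,"hand": -1},
    {"dx": 0,"dy": 0,"dz": 0,"ax": 0,"ay": 0,"az": 0,"hand": -1},
    {"dx": 0,"dy": 0,"dz": 0,"ax": 0,"ay": 0,"az": 0,"hand": -1},
    {"dx": 0,"dy": 0,"dz": 0,"ax": 0,"ay": 0,"az": 0,"hand": -1},
    {"dx": 0,"dy": 0,"dz": 0,"ax": 0,"ay": 0,"az": 0,"hand": -1},
    {"dx": 0,"dy": 0,"dz": 0,"ax": 0,"ay": 0,"az": 0,"hand": -1},
    {"dx": 0,"dy": 0,"dz": 0,"ax": 0,"ay": 0,"az": 0,"hand": -1},
    {"dx": 0,"dy": 0,"dz": 0,"ax": 0,"ay": 0,"az": 0,"hand": -1},
  ],
)

```text
clock: 25.45
position: [544.1, -248.7, 81.0]
tcp_rot: [-0.081, 0.997, 0.0, -0.0]
wrist_force: [1.9, 5.3, -4.6]
gripper_width: 0.151
grip_force: 30.0
```

Request:
jog_arm(
  plan=[
    {"dx": 0,"dy": 0,"dz": 0,"ax": 0,"ay": 0,"az": 0,"hand": -1},
    {"dx": 0,"dy": 0,"dz": 0,"ax": 0,"ay": 0,"az": 0,"hand": -1},
    {"dx": 0,"dy": 0,"dz": 0,"ax": 0,"ay": 0,"az": 0,"hand": -1},
    {"dx": 0,"dy": 0,"dz": 0,"ax": 0,"ay": 0,"az": 0,"hand": -1},
    {"dx": 0,"dy": 0,"dz": 0,"ax": 0,"ay": 0,"az": 0,"hand": -1},
    {"dx": 0,"dy": 0,"dz": 0,"ax": 0,"ay": 0,"az": 0,"hand": -1},
    {"dx": 0,"dy": 0,"dz": 0,"ax": 0,"ay": 0,"az": 0,"hand": -1},
    {"dx": 0,"dy": 0,"dz": 0,"ax": 0,"ay": 0,"az": 0,"hand": -1},
    {"dx": 0,"dy": 0,"dz": 0,"ax": 0,"ay": 0,"az": 0,"hand": -1},
    {"dx": 0,"dy": 0,"dz": 0,"ax": 0,"ay": 0,"az": 0,"hand": -1},
    {"dx": 0,"dy": 0,"dz": 0,"ax": 0,"ay": 0,"az": 0,"hand": -1},
    {"dx": 0,"dy": 0,"dz": 0,"ax": 0,"ay": 0,"az": 0,"hand": -1},
  ],
)

```text
clock: 26.65
position: [544.1, -248.8, 81.0]
tcp_rot: [-0.081, 0.997, 0.0, -0.0]
wrist_force: [1.1, 4.5, -5.0]
gripper_width: 0.152
grip_force: 30.0
```

Request:
jog_arm(
  plan=[
    {"dx": 0,"dy": 0,"dz": 0,"ax": 0,"ay": 0,"az": 0,"hand": -1},
    {"dx": 0,"dy": 0,"dz": 0,"ax": 0,"ay": 0,"az": 0,"hand": -1},
    {"dx": 0,"dy": 0,"dz": 0,"ax": 0,"ay": 0,"az": 0,"hand": -1},
    {"dx": 0,"dy": 0,"dz": 0,"ax": 0,"ay": 0,"az": 0,"hand": -1},
    {"dx": 0,"dy": 0,"dz": 0,"ax": 0,"ay": 0,"az": 0,"hand": -1},
    {"dx": 0,"dy": 0,"dz": 0,"ax": 0,"ay": 0,"az": 0,"hand": -1},
    {"dx": 0,"dy": 0,"dz": 0,"ax": 0,"ay": 0,"az": 0,"hand": -1},
    {"dx": 0,"dy": 0,"dz": 0,"ax": 0,"ay": 0,"az": 0,"hand": -1},
    {"dx": 0,"dy": 0,"dz": 0,"ax": 0,"ay": 0,"az": 0,"hand": -1},
    {"dx": 0,"dy": 0,"dz": 0,"ax": 0,"ay": 0,"az": 0,"hand": -1},
    {"dx": 0,"dy": 0,"dz": 0,"ax": 0,"ay": 0,"az": 0,"hand": -1},
    {"dx": 0,"dy": 0,"dz": 0,"ax": 0,"ay": 0,"az": 0,"hand": -1},
  ],
)

```text
clock: 27.85
position: [544.1, -248.7, 81.0]
tcp_rot: [-0.081, 0.997, 0.0, -0.0]
wrist_force: [0.8, 5.2, -5.1]
gripper_width: 0.152
grip_force: 30.0
```

```bash
python3 track.py top scene && python3 -c "
from plant import bot,imaging
import cv2;cv2.imwrite('pics/end.png',imaging.grab_frame('top')['image'])"
```

```text
top clk 27.85 z 81.04 tilt 0.0001 roller u,w (np.float64(250.0), np.float64(61.0)) strips [np.float64(116.25), np.float64(250.25)]
scene clk 27.90 z 81.03 tilt 0.0001 roller u,w (np.float64(250.75), np.float64(62.5)) strips [np.float64(117.5), np.float64(231.0)]
[ 544.1  -248.72   81.03] [ 0.3   4.89 -5.13] 30.00041663646698 0.14980191043614866
```

View pics/end.png

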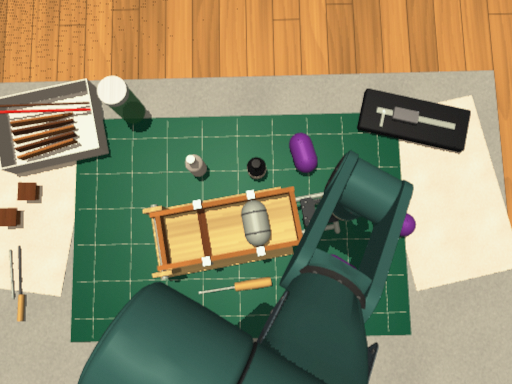

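The final picture shows the roller at (256,223), between the clips of the strip nearer the handle at (250,195) and (261,251). The gripper is on the handle and the jar, bottle and file have not moved.

```bash
python3 -c "
from plant import bot
print(bot.hand_in())"
```

```text
the job is handed in; nothing more can be done
None
```

The job is handed in at about 28 s: by camera, the roller rested about 3.7 s centred on the strip nearer the hinge, then about 6 s on the strip nearer the handle, where it lies still within about 0.5 mm of centre with the gripper holding the board level.

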